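# Key the drive sprocket onto the auger shaft stub

### The arm

A 7-joint arm with a two-finger parallel gripper is mounted at the origin on the work surface. World frame = base frame: x ahead of the robot, y to its left, z up, the work surface at z = 0. Lengths are in m, angles in rad, forces in N, time in s.
With the tool pointing down it reaches from about 0.425 to 0.925 m from the base axis. Payload 6.8 kg.
Tool frame: the origin (TCP) lies on the centre line of the jaws, within the pads' length; the fingertips stand 11 mm ahead of it and the grasp point (between the pads) lies 8 mm behind it; z points along the fingers, y is the direction in which the jaws open and shut (so a half turn about z gives the same grasp; the last joint's range is limited). The gripper opens to 85 mm and grips with 20 to 120 N. Pads are 22 mm wide; open, the fingers measure 114 mm over their backs; the gripper's body (76 mm by 85 mm) begins 54 mm behind the grasp point. The pads swing forward as they close: fully open they stand 13 mm farther back than shut.
Start: joints at [1.221, 0.477, 0.022, 1.555, -0.011, 1.109, -0.083], TCP at [0.162, -0.655, 0.242] pointing down, gripper open.
Joint ranges: [-2.96, 2.96], [-0.34, 2.1], [-1.41, 1.46], [0.24, 2.44], [-1.37, 4.51], [0.17, 1.92], [-2.96, 2.96]. Speed limits (rad/s): [2.39, 2.39, 3.14, 3.14, 3.14, 3.14, 3.14].

### API

Orientations are given as a rotation vector (axis times angle).
In Python, from bench import r gives the robot as it stands.
- The arm moves only by the tool send_rows, never from a script. Its argument "deltas" is a list of rows, each a list of 7 numbers: the opening, from 0 (shut) to 1 (fully open), then the shift along the tool's x, y, z as a fraction of full scale, then the turn, a rotation vector about the tool's x, y, z as a fraction of full scale. In form: [[hand, x, y, z, ax, ay, az], ...]. A call has 1 to 20 rows; each row is the pose to reach, as a shift and turn from the pose commanded when the call began, along the tool's axes at that moment, turning the shorter way round; what a row does not reach only later rows make up. Full scale, the value 1, is 150 mm for a shift and 180 degrees for a turn. A row lasts 1/12 s, in which the tool goes at most 41.7 mm and 7.16 degrees, less where a joint would pass 70% of its speed; a pose out of reach is approached as far as the arm can. A call with a number of a shift or a turn outside -1 to 1 is refused whole. A call with a gripper value outside its range is refused whole. The fingers move at their own pace and stop on an object; "squeeze" is the grip in N (left out, the last holds). Time passes only in rows, so rows that repeat a pose let the fingers close. It gives the time, the measured TCP pose, the force and the opening at its end, in the units of the state.
- r.get_obs(): the state, without advancing time (a new reading comes with each control period).
- r.grab_frame(name): name is "side" or "top"; returns a dict with "pixels" (420x560x3 uint8, red, green, blue), "camera_matrix" (3x3 intrinsics, pixels), "rvec" (rotation vector, rad) and "tvec" (3), from world to camera coordinates, as OpenCV has them. Camera axes: x right, y down, z forward; pixel columns grow to the right and rows downward; lengths in m; the calibration is good to about 2 mm. A picture is of the moment at which its call begins. There is no depth.
- r.hand_in(): hands the job in, once; it reports no verdict.
The state is a dict: "clock": time; "joints": joint angles; "qvel": joint speeds; "tau": joint torques, N m; "tcp_pos": TCP position; "orientation": TCP orientation; "contact_force": force on the tool from outside, world axes, zero at the start; "moment": the same for the moment, N m; "grip_width": finger opening in m.
Only numpy, scipy, OpenCV 4.12 (cv2) and the standard library are available. Lean on these libraries where they do the work, as an engineer would, in place of code of your own. Each camera call takes 0.05 s, during which the arm holds its last target. There are 200 camera calls.

### The job

Drop the square steel key into the slot of the auger shaft stub that stands in the vise. Then slide the toothed sprocket with the keyway down over the shaft, its keyway lined up with the key and its boss up, until it sits flat on the shaft's collar, and let go of it.

Things in the scene. Friction and masses are not known exactly. Their poses are not given: they have to be found in the camera images.
- key_mid (a point): Centre of the loose steel key: square bar 14 x 14 x 62 mm, upright, ends tapering over 6 mm to 8 x 8; any quarter turn fits. It stands 20 mm deep in one of two pockets 80 mm apart along a wood block (135 x 55, 28 mm high); an unwanted round dowel is in the other. z up the bar, x along the block's long side. Grip it by its top 20 mm, so that it is in the slot before the fingertips reach the shaft's end.
- key_slot (a point): Centre of the floor of the slot in the upright shaft held in the vise, 16 mm out from the shaft's axis. x points level out of the slot, z up. 17 x 17 mm; the lowest 15 mm is a pocket closed all round by the collar, above it a groove open outwards and at the shaft's end, 47 mm above this point. The key stands in it, its centre 31 mm above this point.
- sprocket_mid (a point): Centre of the loose steel sprocket on its bore axis, 25 mm above its underside. Toothed plate 106 mm across, 10 mm thick, below; boss up to 50 mm, with two flats 58 mm apart at y = +-29 mm: grip there above the plate. Through bore 41 mm, keyway 24 mm wide towards +x, ending 28 mm from the axis. z up. The like-sized smooth grooved pulley with no keyway is not wanted.
- shaft_seat (a point): Point on the shaft's axis at the top of its round collar (76 mm across). The home sprocket's underside rests here, its centre 25 mm above, its x along this x (the slot's direction). z up. The shaft above is 32 mm thick and ends 32 mm above this point, bevelled; the seated key's top is 47 mm above it. Vise jaw tops (85 mm wide) lie 20 mm below.
Things that resemble listed ones, but are neither listed nor needed, are in the scene too. Leave any pink look-alike of the part that bears sprocket_mid alone. What is shaped like the part that bears key_mid but red is not meant.

How it is judged:
On the way:
1. the key stands down in the shaft slot, the sprocket not yet on the shaft (horizontal distance between key_mid and key_slot below 0.01 m and z of key_mid in the frame of key_slot between 0.025 and 0.037 m and angle between key_mid's own z axis and vertical below 0.25 rad and horizontal distance between sprocket_mid and shaft_seat above 0.06 m), for 0.2 s.
At the end, for the whole second after the job is handed in: The key stands in the slot (centre within 10 mm sideways, 6 mm in height, 14 degrees of upright) and the sprocket, boss up, sits on the collar over shaft and key (within 10 mm sideways, 6 mm in height, 8 degrees of level, keyway within 20 degrees of the slot) (horizontal distance between key_mid and key_slot below 0.01 m and z of key_mid in the frame of key_slot between 0.025 and 0.037 m and angle between key_mid's own z axis and vertical below 0.25 rad and horizontal distance between sprocket_mid and shaft_seat below 0.01 m and z of sprocket_mid in the frame of shaft_seat between 0.019 and 0.031 m and angle between sprocket_mid's own z axis and vertical below 0.15 rad and angle between the x axis of sprocket_mid and the x axis of shaft_seat, either way round below 0.35 rad); the robot touches nothing.
It also fails if it takes over 67 s, if anything falls off the work surface, if the arm or the gripper's body presses on something with over 40 N, if the wrist force passes 120 N, or if a joint passes its speed limit or range.

## Working session

There is one attempt and no reset: what is moved stays moved. The work goes in short steps, Python scripts to look and compute and a tool call to move; the robot and the scene stay as the last step left them, time stands still between calls to the robot, and variables do not carry over. Pictures are saved under pics/ and viewed, about 8 in all and at most 12, crops included, and the job is handed in when it is done.

Besides the shell and the picture viewer there is one more tool, called after "Request:" by a JSON object that holds its "name" and its "arguments". send_rows: Moves the arm, as the interface text tells. Shift numbers are shares of 150 mm and turn numbers shares of 180 degrees, none past 1 either way. Its arguments: {"type":"object","properties":{"deltas":{"type":"array","items":{"type":"array","items":{"type":"number"}}},"squeeze":{"type":"number"}},"required":["deltas"]}

```bash
mkdir -p pics; ls
cat > h.py <<'E'
import numpy as np, cv2
from bench import r
from scipy.spatial.transform import Rotation as R
def grab(n,f=None):
    d=r.grab_frame(n)
    if f: cv2.imwrite('pics/'+f,cv2.cvtColor(d['pixels'],cv2.COLOR_RGB2BGR))
    return d
def ray(d,uv):
    M=R.from_rotvec(np.ravel(d['rvec'])).as_matrix(); t=np.ravel(d['tvec'])
    c=-M.T@t; v=M.T@np.linalg.inv(d['camera_matrix'])@np.array([uv[0],uv[1],1.]); return c,v
def onz(d,uv,z):
    c,v=ray(d,uv); return c+v*(z-c[2])/v[2]
def proj(d,p):
    return cv2.projectPoints(np.float64(p).reshape(-1,1,3),np.float64(d['rvec']),np.float64(d['tvec']),d['camera_matrix'],None)[0].reshape(-1,2)
def two(d1,u1,d2,u2):
    A=0;b=0
    for d,u in((d1,u1),(d2,u2)):
        c,v=ray(d,u);v=v/np.linalg.norm(v);P=np.eye(3)-np.outer(v,v);A=A+P;b=b+P@c
    return np.linalg.solve(A,b)
def st():
    o=r.get_obs(); return o
E
python3 - <<'E'
from h import *
for n in('top','side'):
    d=grab(n,n+'0.png'); c,_=ray(d,(0,0)); print(n,c,d['camera_matrix'][0,0],onz(d,(280,210),0))
o=r.get_obs();print(o['tcp_pos'],o['orientation'],R.from_rotvec(o['orientation']).as_matrix().round(3),o['clock'],o['grip_width'])
E
```

```text
pics
top [0.48539337 0.04892415 0.99354549] 392.2595259529639 [0.54165807 0.05119598 0.        ]
side [ 0.40481642 -0.75474587  0.66381703] 466.86534659824264 [0.57198571 0.18895122 0.        ]
[ 0.16148912 -0.65486883  0.24142412] [-3.11706400e+00 -3.78660288e-01  5.14634071e-04] [[ 0.971  0.239 -0.001]
 [ 0.239 -0.971  0.002]
 [-0.    -0.002 -1.   ]] 0.1 0.0856082634909068
```

View pics/top0.png

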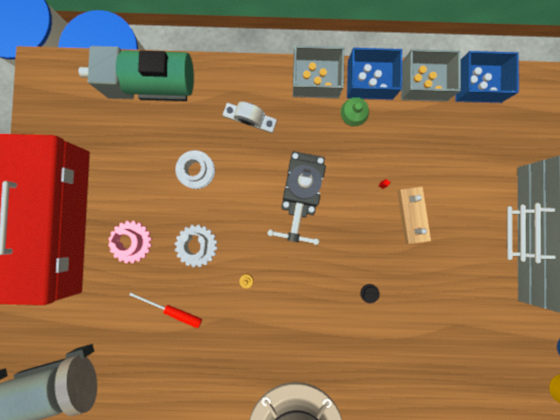

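View pics/side0.png

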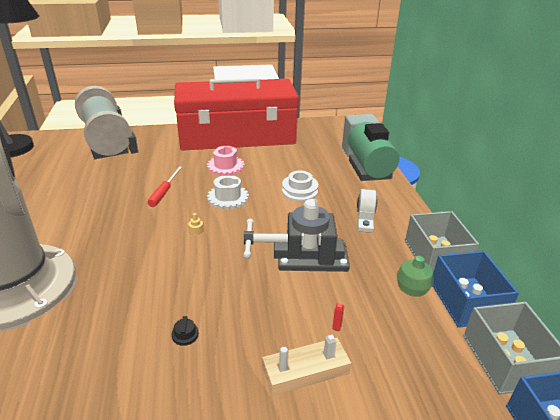

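The top view shows the sprocket at (195,246), the pulley at (194,169), the shaft at (305,182) and the wood block at (415,215). The side view shows the two pins at (284,358) and (330,346). Next I'll zoom in.

Run:
```python
import cv2,numpy as np
t=cv2.imread('pics/top0.png');s=cv2.imread('pics/side0.png')
def c(i,u,v,w=80,h=60): return cv2.resize(i[v:v+h,u:u+w],(400,300),interpolation=cv2.INTER_CUBIC)
cv2.imwrite('pics/z.png',np.vstack([np.hstack([c(t,375,185),c(s,270,325)]),np.hstack([c(t,265,152),c(t,155,216)])]))
```

```text
(no output)
```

View pics/z.png

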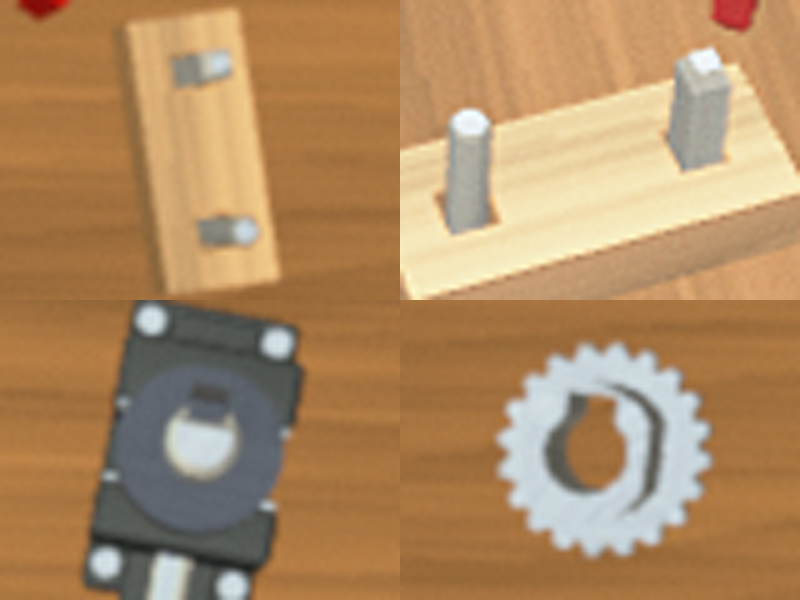

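The zoom shows that the square key is the pin at the far (+x) end, top face at px (418.6,197.6) in the top view and (331,337) in the side view. The slot and keyway both point about +x, and the round pin nearer the robot is the dowel. Next I'll measure them numerically.

```bash
cat > m.py <<'E'
from h import *
T=grab('top');S=grab('side')
def near(m,uv,close=0):
    m=m.astype(np.uint8)
    n,l,s,c=cv2.connectedComponentsWithStats(m)
    k=min(range(1,n),key=lambda i:1e9 if s[i,4]<8 else np.hypot(*(c[i]-uv)))
    return (l==k),s[k],c[k]
def hsv(d): return cv2.cvtColor(d['pixels'],cv2.COLOR_RGB2HSV).astype(int)
hT,hS=hsv(T),hsv(S)
E
python3 - <<'E'
from m import *
print('px collar',hT[190,300],hT[182,292],hT[196,290],hT[170,305],'wood',hT[260,300],'spr',hT[246,211],'block',hT[215,415],'keytop',hT[197,418],'side collar',hS[220,300],hS[213,297],hS[205,310], 'sidekey',hS[337,331])
# sprocket outline, top & side (low saturation, bright)
for d,h,uv in((T,hT,(195,246)),(S,hS,(228,192))):
    m,s,c=near((h[...,1]<60)&(h[...,2]>110),uv)
    cnt=max(cv2.findContours(m.astype(np.uint8),0,1)[0],key=cv2.contourArea)
    (a,b),rad=cv2.minEnclosingCircle(cnt); print('spr',s,a,b,rad,onz(d,(a,b),.01), 'bbox',s)
# block
for d,h,uv in((T,hT,(415,215)),):
    m=(h[...,0]>12)&(h[...,0]<24)&(h[...,2]>175); m[:,:395]=0;m[:,440:]=0;m[:180]=0;m[250:]=0
    cnt=np.vstack(cv2.findContours(m.astype(np.uint8),0,1)[0]); rc=cv2.minAreaRect(cnt);print('block',rc)
    bx=cv2.boxPoints(rc);print([onz(d,p,.028).round(4)[:2] for p in bx])
print('key',two(T,(418.6,197.6),S,(331,337.2)),onz(T,(418.6,197.6),.07),onz(S,(331,337.2),.07))
im=cv2.cvtColor(S['pixels'],cv2.COLOR_RGB2BGR);tm=cv2.cvtColor(T['pixels'],cv2.COLOR_RGB2BGR)
c=lambda i,u,v:cv2.resize(i[v:v+60,u:u+80],(400,300),interpolation=cv2.INTER_CUBIC)
d=lambda i,u,v:cv2.resize(i[v:v+30,u:u+40],(400,300),interpolation=cv2.INTER_CUBIC)
cv2.imwrite('pics/z2.png',np.vstack([np.hstack([c(im,270,190),c(im,190,160)]),np.hstack([d(tm,285,167),d(tm,175,231)])]))
E
```

```text
px collar [107  37 111] [111  38 107] [60 14 92] [20 10 77] wood [ 15 161 160] spr [101  20 220] block [ 17 117 221] keytop [ 98  20 224] side collar [108  27 142] [115  22 141] [103   7 243] sidekey [ 99   7 246]
spr [ 174  225   43   42 1093] 195.3020782470703 245.5104217529297 21.449604034423828 [0.44637467 0.26006144 0.01      ] bbox [ 174  225   43   42 1093]
spr [ 207  176   42   34 1034] 227.43536376953125 194.8501739501953 20.676801681518555 [0.44639784 0.26011283 0.01      ] bbox [ 207  176   42   34 1034]
block ((417.0, 212.5), (61.0, 44.0), 90.0)
[array([ 0.6176, -0.2318]), array([ 0.6207, -0.341 ]), array([ 0.4698, -0.3419]), array([ 0.4668, -0.2337])]
key [ 0.57693211 -0.27578364  0.07083276] [ 0.57628907 -0.27591822  0.07      ] [ 0.57792151 -0.27513943  0.07      ]
```

View pics/z2.png

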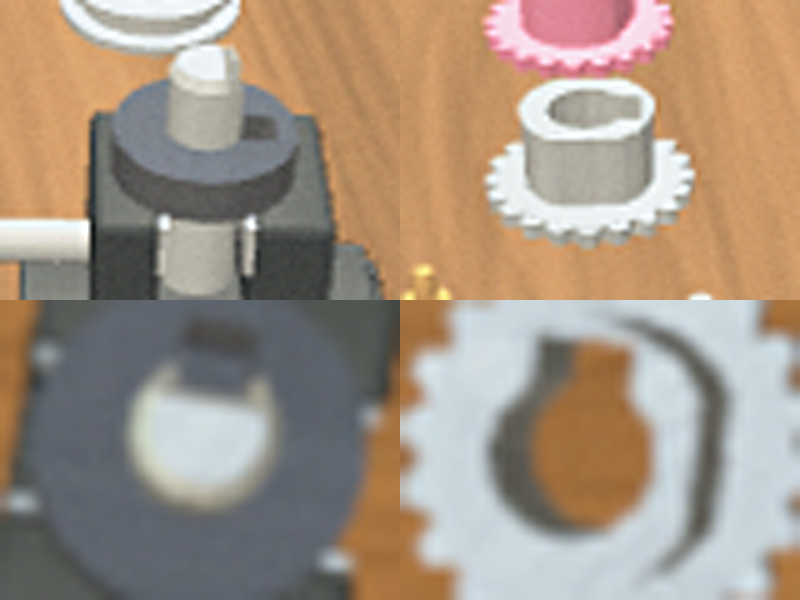

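The shaft slot opens towards +x and slightly −y: the pocket is at top px (307,169.5) and side px (322,215). The sprocket centre agrees between the two views, and its keyway also points +x and slightly −y. Next come collar, slot and block angle.

Run:
```python
from m import *
def coll(h,uv,box,vr):
    m=(h[...,0]>98)&(h[...,0]<125)&(h[...,1]>14)&(h[...,2]>vr[0])&(h[...,2]<vr[1])
    k=np.zeros_like(m);k[box[1]:box[3],box[0]:box[2]]=1;m&=k
    m,s,c=near(cv2.morphologyEx(m.astype(np.uint8),cv2.MORPH_OPEN,np.ones((2,2))),uv)
    cnt=max(cv2.findContours(m.astype(np.uint8),0,1)[0],key=cv2.contourArea)
    e=cv2.fitEllipse(cv2.convexHull(cnt));print(s,e);return e
a=coll(hT,(304,182),(285,160,326,202),(88,135));b=coll(hS,(311,216),(288,200,334,235),(110,175))
C=two(T,a[0],S,b[0]);print('collar',C)
f=lambda z0,z1:two(T,z0,S,z1).round(4)
print('shaft top',f((304.8,180.0),(310.6,203.3)))
for z in (C[2],):
    print('slot outer T',onz(T,(306.75,168.5),z),onz(T,(304.3,181.6),z))
    print('slot mid S',onz(S,(321.7,215),z), onz(S,(325.2,214.6),z))
yaw=lambda p,q:np.degrees(np.arctan2(*(q-p)[1::-1]))
g=lambda u,v:(175+u/10-.45,231+v/10-.45)
print('spr keyway',onz(T,g(192,150),0),onz(T,g(203,45),0),yaw(onz(T,g(192,150),0),onz(T,g(203,45),0)))
print('flat',yaw(onz(T,g(305,208),.01),onz(T,g(324,90),.01)))
q=lambda u,v:(265+u/5-.4,152+v/5-.4)
print('vise',yaw(onz(T,q(105,262),.02),onz(T,q(150,20),.02)),yaw(onz(T,q(232,284),.02),onz(T,q(278,42),.02)))
k=f((418.2,197.2),(330.6,336.8));print('key',k)
w=lambda u,v:(375+u/5-.4,185+v/5-.4)
for A in((280,278,240,10),(167,292,127,25)): print('block edge',yaw(onz(T,w(*A[:2]),.028),onz(T,w(*A[2:]),.028)))
print('dowel',onz(T,w(245,230),.07))
print('block corners',[onz(T,w(*p),.028)[:2].round(4) for p in((280,278),(240,10),(127,25),(167,292))])
```

```text
[289 166  33  33 660] ((305.1551513671875, 182.0906219482422), (33.207271575927734, 33.32035446166992), 49.91754913330078)
[293 207  37  21 364] ((311.5060729980469, 216.61268615722656), (20.76363754272461, 36.985504150390625), 93.53038024902344)
collar [ 0.60146215 -0.00428673  0.1135591 ]
shaft top [ 0.6002 -0.0012  0.1444]
slot outer T [ 0.63085077 -0.00686198  0.1135591 ] [ 0.60092654 -0.00206375  0.1135591 ]
slot mid S [ 0.62503701 -0.00146153  0.1135591 ] [ 0.63249291 -0.00103185  0.1135591 ]
spr keyway [0.44577012 0.26611343 0.        ] [0.47226231 0.26439453 0.        ] -3.7123436602266477
flat -6.9903540568392115
vise -8.938780451626029 -9.368448593626464
key [ 0.5772 -0.2748  0.0706]
block edge 8.97702995101732
block edge 9.184394056101931
dowel [ 0.49862779 -0.2884233   0.07      ]
block corners [array([ 0.4761, -0.3212]), array([ 0.608 , -0.3004]), array([ 0.599 , -0.2444]), array([ 0.4677, -0.2656])]
```

Run:
```python
from m import *
from scipy.ndimage import map_coordinates as mc
y=np.radians(-9);u=np.array([np.cos(y),np.sin(y),0]);n=np.array([-u[1],u[0],0]);A=np.array([.601,-.0025,.1135])
for N,d,h in(('T',T,hT),('S',S,hS)):
    s=np.arange(-44,46,3)/1e3
    for nm,off in(('along',A+np.outer(s,u)),('across@20',A+.020*u+np.outer(s,n)),('across@26',A+.026*u+np.outer(s,n))):
        p=proj(d,off);print(N,nm,[(int(a*1e3),int(b)) for a,b in zip(s,mc(h[...,2],[p[:,1],p[:,0]],order=1))])
```

```text
T along [(-44, 74), (-41, 86), (-38, 80), (-35, 102), (-32, 108), (-29, 110), (-26, 108), (-23, 110), (-20, 110), (-17, 109), (-14, 114), (-11, 162), (-8, 195), (-5, 215), (-2, 222), (1, 222), (4, 224), (7, 224), (10, 201), (13, 133), (16, 108), (19, 108), (22, 94), (25, 77), (28, 81), (31, 101), (34, 108), (37, 101), (40, 89), (43, 85)]
T across@20 [(-44, 159), (-41, 132), (-38, 82), (-35, 86), (-32, 99), (-29, 106), (-26, 107), (-23, 107), (-20, 107), (-17, 105), (-14, 104), (-11, 111), (-8, 102), (-5, 106), (-2, 106), (1, 106), (4, 104), (7, 109), (10, 113), (13, 110), (16, 110), (19, 110), (22, 110), (25, 113), (28, 110), (31, 106), (34, 95), (37, 88), (40, 86), (43, 130)]
T across@26 [(-44, 176), (-41, 143), (-38, 76), (-35, 85), (-32, 90), (-29, 96), (-26, 105), (-23, 108), (-20, 107), (-17, 103), (-14, 106), (-11, 104), (-8, 88), (-5, 75), (-2, 77), (1, 76), (4, 77), (7, 80), (10, 102), (13, 110), (16, 111), (19, 111), (22, 110), (25, 111), (28, 102), (31, 93), (34, 92), (37, 91), (40, 85), (43, 143)]
S along [(-44, 88), (-41, 115), (-38, 112), (-35, 142), (-32, 138), (-29, 14
[... 250 characters left out ...]
 120), (43, 115)]
S across@20 [(-44, 83), (-41, 83), (-38, 83), (-35, 79), (-32, 80), (-29, 100), (-26, 139), (-23, 139), (-20, 138), (-17, 136), (-14, 134), (-11, 135), (-8, 135), (-5, 120), (-2, 89), (1, 91), (4, 89), (7, 87), (10, 89), (13, 106), (16, 140), (19, 140), (22, 139), (25, 139), (28, 141), (31, 144), (34, 149), (37, 188), (40, 204), (43, 209)]
S across@26 [(-44, 81), (-41, 76), (-38, 77), (-35, 78), (-32, 79), (-29, 77), (-26, 95), (-23, 130), (-20, 142), (-17, 137), (-14, 134), (-11, 137), (-8, 135), (-5, 123), (-2, 99), (1, 101), (4, 97), (7, 90), (10, 94), (13, 112), (16, 141), (19, 144), (22, 144), (25, 142), (28, 142), (31, 154), (34, 187), (37, 208), (40, 211), (43, 210)]
```

```bash
cat > go.py <<'E'
from h import *
import sys
# target x y z yaw(tool x axis, deg); prints calls' remaining shift/turn fractions in present tool axes
x,y,z,w=map(float,sys.argv[1:5]); o=r.get_obs()
M=R.from_rotvec(o['orientation']); c,s=np.cos(np.radians(w)),np.sin(np.radians(w))
G=R.from_matrix(np.array([[c,s,0],[s,-c,0],[0,0,-1]]))
d=M.inv().apply(np.array([x,y,z])-o['tcp_pos'])/.15; t=(M.inv()*G).as_rotvec()/np.pi
print(d.round(4),t.round(4),'F',np.round(o['contact_force'],1),'w',o['grip_width'],'t',o['clock'],np.round(o['tcp_pos'],4))
E
python3 go.py .577 -.275 .20 9
```

```text
[ 3.2959 -1.7985  0.2814] [-0.0001  0.      0.0269] F [0.1 0.9 0.8] w 0.08528750993800181 t 0.4 [ 0.1616 -0.6553  0.2422]
```

Request:
{"name": "send_rows", "arguments": {"deltas": [[0.5,0.9,-0.49,0,0,0,0.0],[0.5,0.9,-0.49,0,0,0,0.0],[0.5,0.9,-0.49,0,0,0,0.0],[0.5,0.9,-0.49,0,0,0,0.0],[0.5,0.9,-0.49,0,0,0,0.0]]}}

```text
clock: 0.82
tcp_pos: [0.2825, -0.5462, 0.2425]
orientation: [-3.114, -0.395, -0.006]
contact_force: [1.3, -0.9, -0.5]
grip_width: 0.0427
```

Request:
{"name": "send_rows", "arguments": {"deltas": [[0.5,0.9,-0.49,0,0,0,0.0],[0.5,0.9,-0.49,0,0,0,0.0],[0.5,0.9,-0.49,0,0,0,0.0],[0.5,0.9,-0.49,0,0,0,0.0],[0.5,0.9,-0.49,0,0,0,0.0]]}}

```text
clock: 1.23
tcp_pos: [0.3952, -0.442, 0.2426]
orientation: [-3.115, -0.395, -0.006]
contact_force: [0.4, 0.2, -0.2]
grip_width: 0.0422
```

Request:
{"name": "send_rows", "arguments": {"deltas": [[0.5,0.9,-0.49,0,0,0,0.0],[0.5,0.9,-0.49,0,0,0,0.0],[0.5,0.9,-0.49,0,0,0,0.0],[0.5,0.9,-0.49,0,0,0,0.0],[0.5,0.9,-0.49,0,0,0,0.0]]}}

```text
clock: 1.65
tcp_pos: [0.5078, -0.3377, 0.2425]
orientation: [-3.114, -0.395, -0.006]
contact_force: [0.9, 0.8, 0.1]
grip_width: 0.0424
```

Request:
{"name": "send_rows", "arguments": {"deltas": [[0.5,0.6,-0.33,0.5,0,0,0.027],[0.5,0.6,-0.33,0.5,0,0,0.027],[0.5,0.6,-0.33,0.5,0,0,0.027],[0.5,0.6,-0.33,0.5,0,0,0.027],[0.5,0.6,-0.33,0.5,0,0,0.027],[0.5,0.6,-0.33,0.5,0,0,0.027]]}}

```text
clock: 2.15
tcp_pos: [0.5771, -0.2758, 0.1671]
orientation: [3.131, 0.246, -0.002]
contact_force: [-0.0, -0.4, 0.5]
grip_width: 0.0428
```

```bash
python3 go.py .577 -.275 .065 9
python3 - <<'E'
from h import *
T=grab('top');S=grab('side')
f=lambda d,u,v:cv2.cvtColor(d['pixels'],cv2.COLOR_RGB2BGR)[v:v+100,u:u+100]
b=lambda i:cv2.resize(i,(400,400),interpolation=cv2.INTER_CUBIC)
cv2.imwrite('pics/z3.png',np.hstack([b(f(T,370,150)),b(f(S,270,270))]))
E
```

```text
[ 0.0012 -0.0058  0.6809] [ 0.0002  0.0003 -0.0001] F [-0.  -0.4  0.5] w 0.042792311075833 t 2.15 [ 0.5771 -0.2758  0.1671]
```

View pics/z3.png

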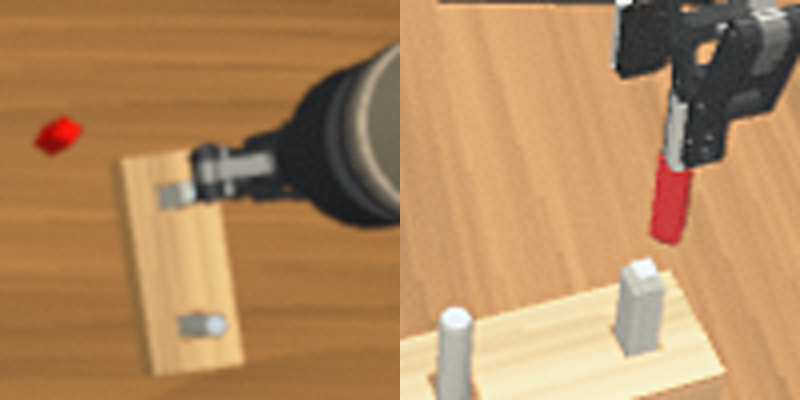

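The gripper hangs above the square key, which is still upright at (640,265) in the side crop. I'll go down and grip.

Request:
{"name": "send_rows", "arguments": {"deltas": [[0.5,0.001,-0.005,0.25,0,0,0],[0.5,0.001,-0.005,0.45,0,0,0],[0.5,0.001,-0.005,0.6,0,0,0],[0.5,0.001,-0.005,0.68,0,0,0],[0.5,0.001,-0.005,0.68,0,0,0]]}}

```text
clock: 2.67
tcp_pos: [0.5754, -0.2749, 0.0634]
orientation: [-3.131, -0.243, 0.006]
contact_force: [-0.6, 0.3, -0.7]
grip_width: 0.0427
```

Request:
{"name": "send_rows", "arguments": {"deltas": [[0,0,0,0,0,0,0],[0,0,0,0,0,0,0],[0,0,0,0,0,0,0],[0,0,0,0,0,0,0],[0,0,0,0,0,0,0],[0,0,0,0,0,0,0],[0,0,0,0,0,0,0]], "squeeze": 60}}

```text
clock: 3.25
tcp_pos: [0.5792, -0.2748, 0.0676]
orientation: [3.13, 0.246, 0.005]
contact_force: [-0.7, -0.3, 6.3]
grip_width: 0.0115
```

Request:
{"name": "send_rows", "arguments": {"deltas": [[0,0,0,-0.1,0,0,0],[0,0,0,-0.3,0,0,0],[0,0,0,-0.6,0,0,0],[0,0,0,-0.9,0,0,0],[0,0,0,-1,0,0,0],[0,0,0,-1,0,0,0]]}}

```text
clock: 3.75
tcp_pos: [0.5809, -0.2751, 0.2227]
orientation: [3.127, 0.246, 0.017]
contact_force: [1.0, -0.0, 0.1]
grip_width: 0.0118
```

```bash
python3 go.py .6173 -.005 .214 -9
python3 - <<'E'
from h import *
S=grab('side')
cv2.imwrite('pics/z4.png',cv2.cvtColor(S['pixels'],cv2.COLOR_RGB2BGR)[120:420,200:500])
E
```

```text
[ 0.5201 -1.7413  0.053 ] [ 0.0014 -0.0035  0.0999] F [ 1.  -0.   0.1] w 0.011786066375033072 t 3.75 [ 0.5809 -0.2751  0.2227]
```

View pics/z4.png

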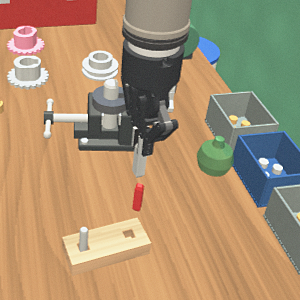

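The key is out of the block and held upright. I'll carry it over the slot.

Request:
{"name": "send_rows", "arguments": {"deltas": [[0,0.1,-0.25,0,0,0,0.02],[0,0.2,-0.5,-0.05,0,0,0.04],[0,0.26,-0.75,-0.05,0,0,0.06],[0,0.26,-0.9,-0.05,0,0,0.06],[0,0.26,-0.9,-0.05,0,0,0.06]]}}

```text
clock: 4.22
tcp_pos: [0.5945, -0.1262, 0.2216]
orientation: [-3.137, 0.034, 0.004]
contact_force: [0.6, 0.8, -1.4]
grip_width: 0.0116
```

```bash
python3 go.py .6173 -.005 .225 -9
```

```text
[ 0.134  -0.8115 -0.0199] [-0.0012  0.0009  0.043 ] F [ 0.6  0.8 -1.4] w 0.011648299776878333 t 4.2167 [ 0.5945 -0.1262  0.2216]
```

Request:
{"name": "send_rows", "arguments": {"deltas": [[0,0.05,-0.25,0,0,0,0.02],[0,0.1,-0.5,-0.02,0,0,0.043],[0,0.13,-0.7,-0.02,0,0,0.043],[0,0.13,-0.81,-0.02,0,0,0.043],[0,0.13,-0.81,-0.02,0,0,0.043],[0,0.13,-0.81,-0.02,0,0,0.043],[0,0.13,-0.81,-0.02,0,0,0.043],[0,0.13,-0.81,-0.02,0,0,0.043]]}}

```text
clock: 4.88
tcp_pos: [0.6179, -0.0161, 0.2252]
orientation: [3.129, -0.266, -0.002]
contact_force: [0.5, -0.8, -1.2]
grip_width: 0.0118
```

```bash
python3 go.py .6173 -.005 .225 -9
python3 - <<'E'
from h import *
T=grab('top','t5.png');S=grab('side','s5.png')
f=lambda d,u,v:cv2.cvtColor(d['pixels'],cv2.COLOR_RGB2BGR)[v:v+75,u:u+50]
b=lambda i:cv2.resize(i,(400,600),interpolation=cv2.INTER_CUBIC)
cv2.imwrite('pics/z5.png',np.hstack([b(f(T,280,145)),b(f(S,290,165))]))
E
```

```text
[-0.0165 -0.072   0.0013] [ 0.0004  0.0003 -0.0039] F [ 0.5 -0.8 -1.2] w 0.011794927400601521 t 4.8833 [ 0.6179 -0.0161  0.2252]
```

View pics/z5.png

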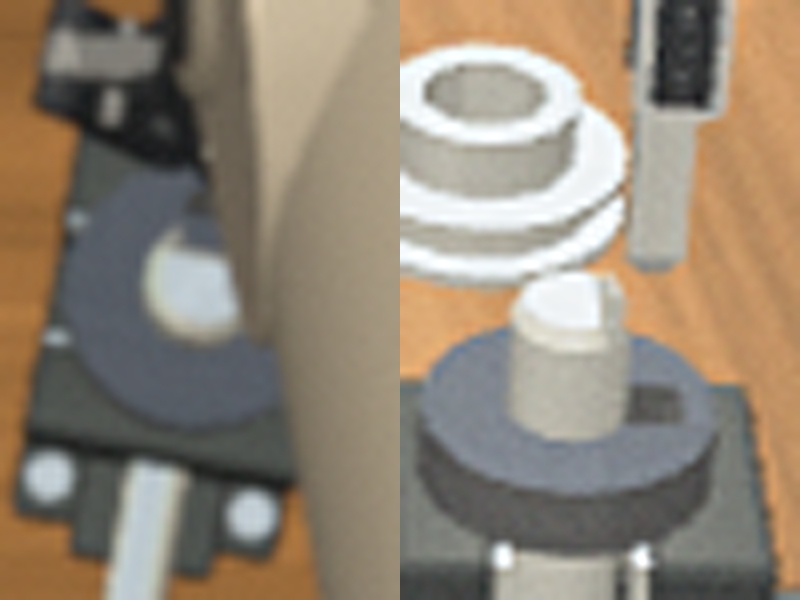

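```bash
python3 - <<'E'
from h import *
d=r.grab_frame('side');q=lambda u,v:(290+u/8-.44,165+v/8-.44)
print('key bottom',onz(d,q(255,264),.1656),'tcp',r.get_obs()['tcp_pos'])
print('key 90 left/right', [onz(d,q(u,200),.18) for u in (235,291)])
print('collar c S',onz(d,q(166.5,405),.1135),'shaft top c',onz(d,q(168,303),.1455))
print('slot S edges',onz(d,q(283,400),.1135))
print('groove notch at shaft top',onz(d,q(205,298),.1455))
E
python3 go.py .6173 -.005 .225 -9
```

```text
key bottom [ 0.61749837 -0.01502612  0.1656    ] tcp [ 0.61819348 -0.0152155   0.22564439]
key 90 left/right [array([ 0.61315892, -0.00793569,  0.18      ]), array([ 0.62674   , -0.00970994,  0.18      ])]
collar c S [0.60191151 0.00105929 0.1135    ] shaft top c [6.00264809e-01 2.55500412e-04 1.45500000e-01]
slot S edges [ 0.63201177 -0.00074028  0.1135    ]
groove notch at shaft top [0.60996891 0.00124387 0.1455    ]
[-0.0173 -0.0661  0.0043] [ 0.0002  0.0001 -0.0037] F [-0.4 -0.5 -1.8] w 0.011739730466333035 t 5.0333 [ 0.6182 -0.0152  0.2256]
```

The key tip agrees with the TCP within 1 mm. I'll line it up and lower it in stages.

Request:
{"name": "send_rows", "arguments": {"deltas": [[0,-0.01,-0.076,0,0,0,-0.0035],[0,-0.01,-0.076,0,0,0,-0.0035],[0,-0.01,-0.076,0.05,0,0,-0.0035],[0,-0.01,-0.076,0.1,0,0,-0.0035],[0,-0.01,-0.076,0.15,0,0,-0.0035],[0,-0.01,-0.076,0.2,0,0,-0.0035],[0,-0.01,-0.076,0.2,0,0,-0.0035]]}}

```text
clock: 5.62
tcp_pos: [0.6176, -0.0026, 0.1934]
orientation: [3.131, -0.245, -0.005]
contact_force: [-0.1, -0.0, -0.9]
grip_width: 0.0116
```

```bash
python3 go.py .6175 -.0035 .16 -9
python3 - <<'E'
from h import *
S=grab('side','s6.png')
f=lambda d,u,v:cv2.cvtColor(d['pixels'],cv2.COLOR_RGB2BGR)[v:v+60,u:u+60]
b=lambda i:cv2.resize(i,(600,600),interpolation=cv2.INTER_CUBIC)
cv2.imwrite('pics/z6.png',b(f(S,285,175)))
E
```

```text
[0.0008 0.0059 0.2225] [0.0003 0.001  0.0004] F [-0.1 -0.  -0.9] w 0.011620164194637192 t 5.6167 [ 0.6176 -0.0026  0.1934]
```

View pics/z6.png

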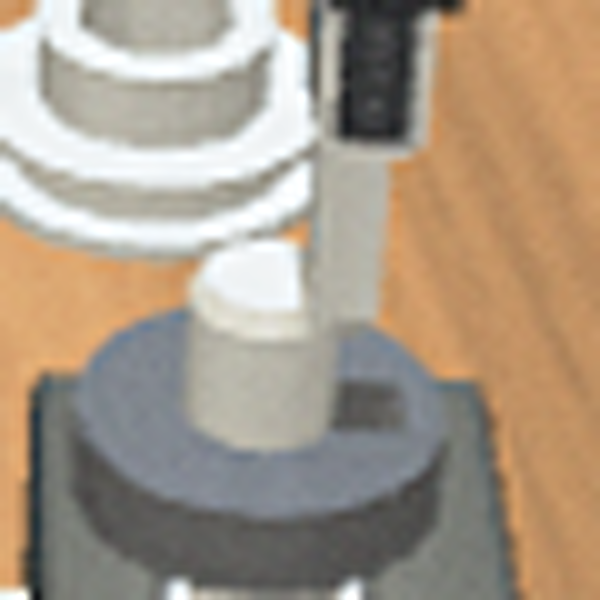

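The key tip is beside the groove, below the shaft end and not touching. I'll continue down into the pocket.

Request:
{"name": "send_rows", "arguments": {"deltas": [[0,0.01,0,0.05,0,0,0],[0,0.01,0,0.1,0,0,0],[0,0.01,0,0.13,0,0,0],[0,0.01,0,0.16,0,0,0],[0,0.01,0,0.18,0,0,0],[0,0.01,0,0.18,0,0,0]]}}

```text
clock: 6.17
tcp_pos: [0.6198, -0.0026, 0.1679]
orientation: [3.132, -0.244, -0.002]
contact_force: [0.4, -0.8, -1.5]
grip_width: 0.0117
```

Request:
{"name": "send_rows", "arguments": {"deltas": [[0,0,0,0.02,0,0,0],[0,0,0,0.04,0,0,0],[0,0,0,0.05,0,0,0],[0,0,0,0.05,0,0,0]]}}

```text
clock: 6.5
tcp_pos: [0.6201, -0.0025, 0.161]
orientation: [3.132, -0.244, -0.001]
contact_force: [-0.4, -1.5, -2.3]
grip_width: 0.0115
```

```bash
python3 go.py .6175 -.0035 .158 -9
```

```text
[-0.0161  0.009   0.0197] [0.0001 0.0001 0.0004] F [-0.4 -1.5 -2.3] w 0.011476984673992231 t 6.5 [ 0.6201 -0.0025  0.161 ]
```

Request:
{"name": "send_rows", "arguments": {"deltas": [[0.3,0,0,0,0,0,0],[0.3,0,0,0,0,0,0],[0.3,0,0,0,0,0,0],[0.3,0,0,0,0,0,0],[0.4,0,0,-0.2,0,0,0],[0.4,0,0,-0.5,0,0,0],[0.4,0,0,-0.7,0,0,0],[0.8,-0.2,-0.3,-0.7,0,0,0],[1,-0.4,-0.6,-0.7,0,0,0],[1,-0.5,-0.9,-0.7,0,0,0],[1,-0.5,-0.9,-0.7,0,0,0],[1,-0.5,-0.9,-0.7,0,0,0]]}}

```text
clock: 7.5
tcp_pos: [0.5644, 0.1516, 0.2671]
orientation: [-3.129, 0.226, 0.001]
contact_force: [0.4, 0.5, 0.6]
grip_width: 0.0855
```

```bash
python3 go.py .4464 .2601 .2 -7
python3 - <<'E'
from h import *
S=grab('side','s7.png');T=grab('top','t7.png')
f=lambda d,u,v:cv2.cvtColor(d['pixels'],cv2.COLOR_RGB2BGR)[v:v+60,u:u+40]
b=lambda i:cv2.resize(i,(400,600),interpolation=cv2.INTER_CUBIC)
cv2.imwrite('pics/z7.png',np.hstack([b(f(T,285,145)),b(f(S,292,175))]))
E
```

```text
[-0.8823 -0.6008  0.4504] [-0.0015  0.0002 -0.0071] F [0.4 0.5 0.6] w 0.0854528579901035 t 7.5 [0.5644 0.1516 0.2671]
```

View pics/z7.png

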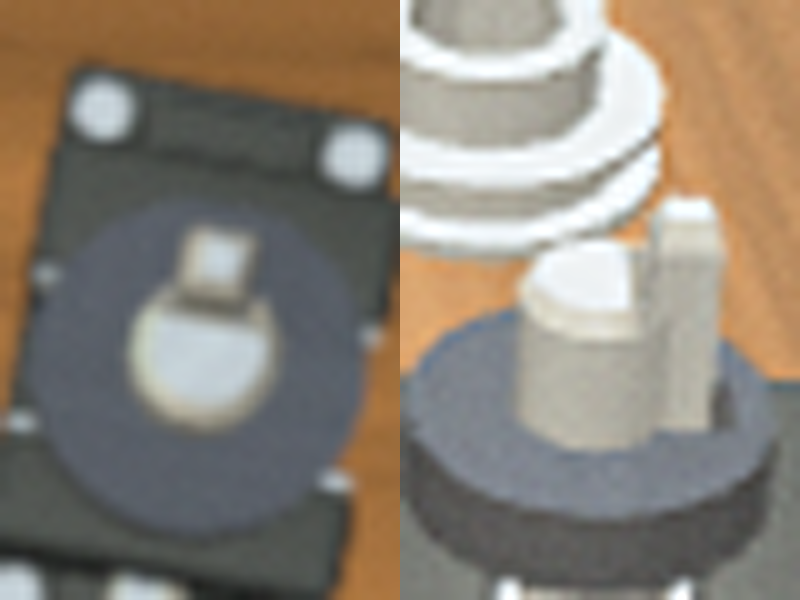

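The key stands upright in the slot: its top is at px (306,170) in the top view and (320,196) in the side view. Next the sprocket.

```bash
python3 - <<'E'
from h import *
T=r.grab_frame('top');S=r.grab_frame('side')
print('key top',two(T,(306.45,170.25),S,(320.35,195.55)),onz(T,(306.45,170.25),.1605),onz(S,(320.35,195.55),.1605))
print('shaft T',onz(T,(304.55,179.85),.1455))
E
python3 go.py .4464 .2601 .13 -6.5
```

```text
key top [ 0.61866154 -0.00315188  0.16259383] [ 0.61930305 -0.00333682  0.1605    ] [ 6.19235104e-01 -3.81310804e-05  1.60500000e-01]
shaft T [ 0.60057454 -0.0006617   0.1455    ]
[-0.9221 -0.6575  0.9078] [ 0.0003 -0.0001 -0.0139] F [0.4 0.4 0.2] w 0.08536051063083486 t 7.7 [0.5675 0.1411 0.2663]
```

Request:
{"name": "send_rows", "arguments": {"deltas": [[1,-0.2,-0.15,0,0,0,0],[1,-0.45,-0.3,0.1,0,0,-0.01],[1,-0.7,-0.5,0.3,0,0,-0.01],[1,-0.88,-0.6,0.5,0,0,-0.01],[1,-0.88,-0.6,0.7,0,0,-0.01],[1,-0.88,-0.6,0.9,0,0,-0.01],[1,-0.88,-0.6,0.9,0,0,-0.01],[1,-0.88,-0.6,0.9,0,0,-0.01],[1,-0.88,-0.6,0.9,0,0,-0.01]]}}

```text
clock: 8.45
tcp_pos: [0.4527, 0.2512, 0.1329]
orientation: [-3.135, 0.2, -0.003]
contact_force: [0.9, 0.2, 0.9]
grip_width: 0.0852
```

```bash
python3 go.py .4464 .2601 .026 -6.5
```

```text
[-0.0508 -0.0528  0.7123] [-0.0003 -0.0006 -0.0044] F [0.9 0.2 0.9] w 0.08518489003938566 t 8.45 [0.4527 0.2512 0.1329]
```

Request:
{"name": "send_rows", "arguments": {"deltas": [[1,-0.04,-0.045,0.1,0,0,-0.004],[1,-0.05,-0.055,0.3,0,0,-0.004],[1,-0.05,-0.055,0.5,0,0,-0.004],[1,-0.05,-0.055,0.64,0,0,-0.004],[1,-0.05,-0.055,0.7,0,0,-0.004],[1,-0.05,-0.055,0.71,0,0,-0.004],[1,-0.05,-0.055,0.71,0,0,-0.004]]}}

```text
clock: 9.03
tcp_pos: [0.4458, 0.2613, 0.0261]
orientation: [-3.136, 0.177, -0.003]
contact_force: [-0.2, 0.5, 0.0]
grip_width: 0.0856
```

```bash
python3 go.py .4464 .2601 .026 -6.5
```

```text
[0.0049 0.0075 0.0009] [-0.0004 -0.0006  0.0002] F [-0.2  0.5  0. ] w 0.08561894741192733 t 9.0333 [0.4458 0.2613 0.0261]
```

Closing gently and then gripping firmly.

Request:
{"name": "send_rows", "arguments": {"deltas": [[0.6,0.004,0,0,0,0,0],[0.6,0.004,0,0,0,0,0],[0.5,0.004,0,0,0,0,0],[0.4,0.004,0,0,0,0,0],[0,0.004,0,0,0,0,0],[0,0.004,0,0,0,0,0],[0,0.004,0,0,0,0,0]], "squeeze": 110}}

```text
clock: 9.62
tcp_pos: [0.4462, 0.2617, 0.0269]
orientation: [-3.135, 0.175, -0.005]
contact_force: [-0.2, -1.6, 10.3]
grip_width: 0.0567
```

Request:
{"name": "send_rows", "arguments": {"deltas": [[0,0,0,-0.1,0,0,0],[0,0,0,-0.3,0,0,0],[0,0,0,-0.6,0,0,0],[0,0,0,-0.9,0,0,0],[0,0,0,-1,0,0,0],[0,0,0,-1,0,0,0],[0,0,0,-1,0,0,0]]}}

```text
clock: 10.2
tcp_pos: [0.4451, 0.2609, 0.1759]
orientation: [-3.136, 0.176, -0.004]
contact_force: [-0.6, -1.2, -6.2]
grip_width: 0.0564
```

```bash
python3 go.py .6018 -.0015 .22 -9
python3 - <<'E'
from h import *
T=grab('top','t8.png');S=grab('side','s8.png')
E
```

```text
[ 1.2341  1.6213 -0.2934] [-0.0004 -0.0007  0.0144] F [-0.6 -1.2 -6.2] w 0.05636167508505715 t 10.2 [0.4451 0.2609 0.1759]
```

View pics/s8.png

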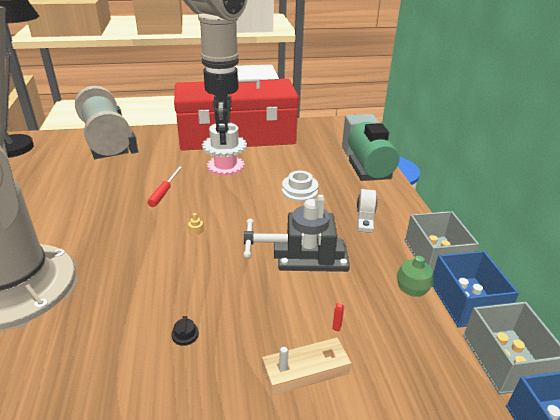

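The sprocket is held level at (224,140). I'll carry it over the shaft and check there.

Request:
{"name": "send_rows", "arguments": {"deltas": [[0,0.05,0.05,-0.2,0,0,0],[0,0.15,0.2,-0.35,0,0,0.007],[0,0.3,0.4,-0.35,0,0,0.014],[0,0.45,0.6,-0.35,0,0,0.014],[0,0.6,0.8,-0.35,0,0,0.014],[0,0.62,0.81,-0.35,0,0,0.014],[0,0.62,0.81,-0.35,0,0,0.014],[0,0.62,0.81,-0.35,0,0,0.014],[0,0.62,0.81,-0.35,0,0,0.014]]}}

```text
clock: 11.05
tcp_pos: [0.5223, 0.1308, 0.2257]
orientation: [3.132, -0.241, -0.005]
contact_force: [-0.9, 0.8, -5.5]
grip_width: 0.0566
```

```bash
python3 go.py .6018 -.0015 .225 -9
```

```text
[0.659  0.7904 0.0032] [0.0003 0.001  0.001 ] F [-0.9  0.8 -5.5] w 0.056561947602243146 t 11.05 [0.5223 0.1308 0.2257]
```

Request:
{"name": "send_rows", "arguments": {"deltas": [[0,0.15,0.15,0,0,0,0],[0,0.3,0.35,0,0,0,0],[0,0.45,0.55,0,0,0,0],[0,0.6,0.7,0,0,0,0],[0,0.655,0.79,0,0,0,0],[0,0.655,0.79,0,0,0,0],[0,0.655,0.79,0,0,0,0],[0,0.655,0.79,0,0,0,0],[0,0.655,0.79,0,0,0,0],[0,0.655,0.79,0,0,0,0]]}}

```text
clock: 11.88
tcp_pos: [0.6019, -0.0005, 0.2272]
orientation: [-3.132, 0.24, 0.001]
contact_force: [0.2, -0.0, -5.9]
grip_width: 0.0565
```

```bash
python3 go.py .6018 -.0015 .2 -9
python3 - <<'E'
from h import *
T=grab('top','t9.png');S=grab('side','s9.png')
f=lambda d,u,v:cv2.cvtColor(d['pixels'],cv2.COLOR_RGB2BGR)[v:v+100,u:u+66]
b=lambda i:cv2.resize(i,(396,600),interpolation=cv2.INTER_CUBIC)
cv2.imwrite('pics/z9.png',np.hstack([b(f(T,270,130)),b(f(S,278,140))]))
E
```

```text
[0.0006 0.007  0.1816] [-0.0002  0.0001  0.0014] F [ 0.2 -0.  -5.9] w 0.056472177025870686 t 11.8833 [ 6.019e-01 -5.000e-04  2.272e-01]
```

View pics/z9.png

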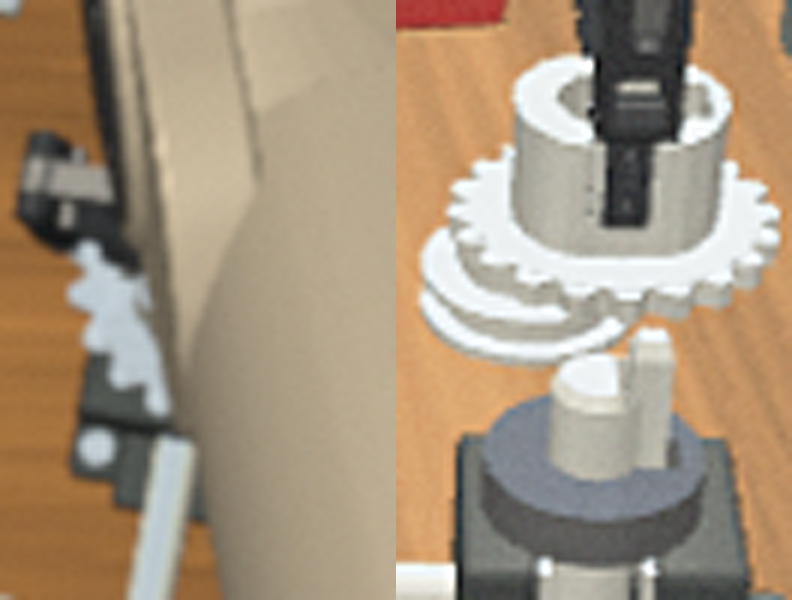

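Run:
```python
from h import *
S=r.grab_frame('side');q=lambda u,v:(278+(u-396)/6-.42,140+v/6-.42)
print('plate',onz(S,q(613,226),.2107),'boss top',onz(S,q(621,103),.2507),r.get_obs()['tcp_pos'])
print('collar',onz(S,q(594,460),.1145),'shaft',onz(S,q(592,385),.1455),'keytop',onz(S,q(655,337),.1605))
```

```text
plate [ 0.60018934 -0.01108335  0.2107    ] boss top [ 0.60189799 -0.00375912  0.2507    ] [ 0.60218859 -0.00161201  0.227393  ]
collar [ 0.60117415 -0.00402121  0.1145    ] shaft [ 0.59863609 -0.00426722  0.1455    ] keytop [ 0.6198527  -0.00084347  0.1605    ]
```

All consistent within 2 mm. I'll lower it past the key top and the shaft end.

Request:
{"name": "send_rows", "arguments": {"deltas": [[0,0,0,0.08,0,0,0],[0,0,0,0.16,0,0,0],[0,0,0,0.22,0,0,0],[0,0,0,0.26,0,0,0],[0,0,0,0.29,0,0,0],[0,0,0,0.31,0,0,0],[0,0,0,0.31,0,0,0]]}}

```text
clock: 12.62
tcp_pos: [0.6021, -0.0025, 0.18]
orientation: [3.132, -0.244, -0.002]
contact_force: [1.0, 0.1, -5.5]
grip_width: 0.0564
```

Request:
{"name": "send_rows", "arguments": {"deltas": [[0,0,0,0.04,0,0,0],[0,0,0,0.08,0,0,0],[0,0,0,0.11,0,0,0],[0,0,0,0.14,0,0,0],[0,0,0,0.14,0,0,0]]}}

```text
clock: 13.03
tcp_pos: [0.6017, -0.0025, 0.1586]
orientation: [3.132, -0.244, -0.003]
contact_force: [-0.4, 0.2, -5.8]
grip_width: 0.0564
```

Past the shaft end with no contact. I'll go on to the seat.

Request:
{"name": "send_rows", "arguments": {"deltas": [[0,0,0,0.03,0,0,0],[0,0,0,0.06,0,0,0],[0,0,0,0.08,0,0,0],[0,0,0,0.095,0,0,0],[0,0,0,0.105,0,0,0],[0,0,0,0.105,0,0,0]]}}

```text
clock: 13.53
tcp_pos: [0.6022, -0.0024, 0.1437]
orientation: [3.132, -0.244, -0.001]
contact_force: [-0.4, 0.5, -4.9]
grip_width: 0.0565
```

Request:
{"name": "send_rows", "arguments": {"deltas": [[0,0,0,0.006,0,0,0],[0,0,0,0.012,0,0,0],[0,0,0,0.018,0,0,0],[0,0,0,0.018,0,0,0]]}}

```text
clock: 13.87
tcp_pos: [0.6026, -0.0024, 0.1421]
orientation: [-3.132, 0.244, -0.001]
contact_force: [-2.0, -0.9, 0.6]
grip_width: 0.0562
```

The weight is now carried by the collar. I'll release and rise straight up.

Request:
{"name": "send_rows", "arguments": {"deltas": [[1,0,0,0,0,0,0],[1,0,0,0,0,0,0],[1,0,0,0,0,0,0],[1,0,0,0,0,0,0],[1,0,0,-0.1,0,0,0],[1,0,0,-0.3,0,0,0],[1,0,0,-0.6,0,0,0],[1,0,0,-0.8,0,0,0],[1,-0.2,-0.4,-0.9,0,0,0],[1,-0.4,-0.8,-0.9,0,0,0],[1,-0.5,-1,-0.9,0,0,0],[1,-0.5,-1,-0.9,0,0,0],[1,-0.5,-1,-0.9,0,0,0]]}}

```text
clock: 14.95
tcp_pos: [0.5483, 0.1676, 0.2775]
orientation: [-3.128, 0.225, 0.0]
contact_force: [-0.5, 2.0, 0.3]
grip_width: 0.0853
```

Run:
```python
from h import *
T=grab('top','t10.png');S=grab('side','s10.png')
f=lambda d,u,v:cv2.cvtColor(d['pixels'],cv2.COLOR_RGB2BGR)[v:v+90,u:u+60]
b=lambda i:cv2.resize(i,(400,600),interpolation=cv2.INTER_CUBIC)
cv2.imwrite('pics/z10.png',np.hstack([b(f(T,275,135)),b(f(S,281,165))]))
```

```text
(no output)
```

View pics/z10.png

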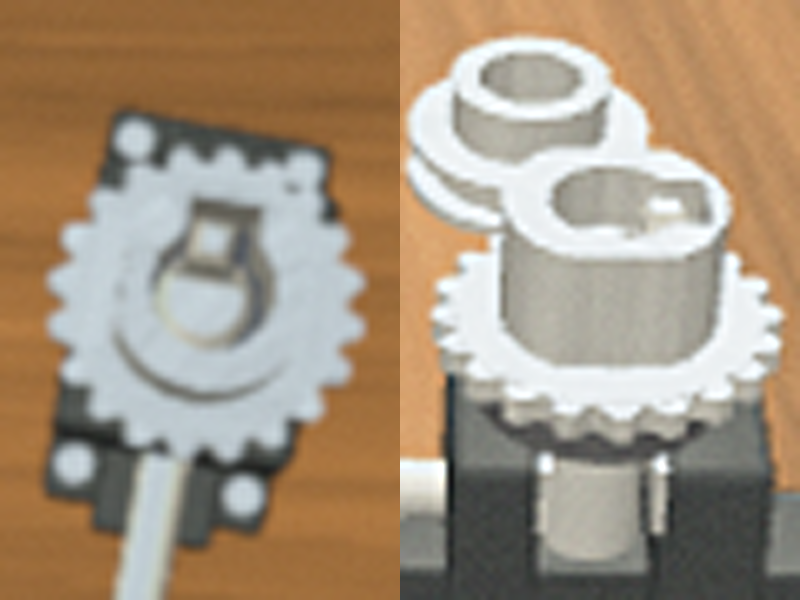

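The sprocket sits level on the collar: in the top view the key is at crop (213,243) inside the keyway, and the boss is up. Handing in.

```bash
python3 -c "
from bench import r
print(r.get_obs()['clock'],r.hand_in())"
```

```text
the job is handed in; nothing more can be done
15.05 None
```

The job is done and handed in at 15.05 s of the 67 s allowed. I lifted the square key from the wood block and set it in the shaft slot. The toothed sprocket then went down over the shaft and key until the collar took its weight, and I released it and moved the arm clear.

**Last pictures:** the key stands upright inside the sprocket's keyway, and the sprocket looks level on the collar with its boss up. The pink sprocket, red pin, dowel and smooth pulley were not touched.

**Forces:** the reported wrist force peaked at about 10 N, read at the end of each move, against the 120 N limit.

**Checks that disagreed:**
- **Heights:** my two-camera heights for the collar and the key top differed from the expected values by about 2 mm. That is about the camera calibration error, and the contact height agreed with the collar to about 2 mm.
- **Key grip:** the gripper read about 11.7 mm on the 14 mm key, though the key stayed upright.
- **Slot length:** the slot mouth looked about 4 mm longer outwards than the 17 mm given, but the key went in without resistance.

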